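# Load a glaze jar into the gravity feed and push it home behind the catch

## Robot

A 6-joint arm with a two-finger parallel gripper is mounted at the origin on the work surface; the furniture and walls round the work are solid. World frame = base frame: x ahead of the robot, y to its left, z up, the work surface at z = 0. Lengths are in m, angles in rad, forces in N, time in s.
With the tool pointing down it reaches from about 0.325 to 0.85 m from the base axis. Payload 4.4 kg.
Tool frame: the origin (TCP) lies midway between the tips of the shut fingers; the grasp point (between the pads) lies r.pinch_z behind it (r.pinch_z is the distance from the TCP to the grasp point, in m); z points along the fingers, y is the direction in which the jaws open and shut (so a half turn about z gives the same grasp; the last joint's range is limited). The gripper opens to 94 mm and grips with 3 to 60 N. Pads are 16 mm wide; open, the fingers measure 119 mm over their backs; the gripper's body (75 mm by 177 mm) begins 78 mm behind the grasp point.
Start: joints at [-1.254, 0.207, 1.542, -0, 1.393, -0.15], TCP at [0.259, -0.513, 0.205] pointing down, gripper open.
Joint ranges: [-2.73, 2.73], [-0.86, 2.22], [0.23, 2.46], [-1.11, 4.25], [0.08, 2.63], [-2.82, 2.82]. Speed limits (rad/s): [2.79, 2.79, 3.14, 3.14, 3.14, 3.14].

## Interface

Orientations are given as a unit quaternion [w, x, y, z].
In Python, from plant import readout, optics, workorder, r gives the robot as it stands. The module is installed in compiled form; this text tells all that it offers.
- The arm moves only by the tool arm_command, never from a script. Its argument "series" is a list of rows, each a list of 7 numbers: the shift along the world's x, y, z in cm, then the turn, a rotation vector about the world's x, y, z in degrees, then the finger opening in cm, from 0 to 9.4. In form: [[dx, dy, dz, ax, ay, az, grip], ...]. A call has 1 to 12 rows; each row is the pose to reach, as a shift and turn from the pose commanded when the call began; what a row does not reach only later rows make up. A row lasts 1/8 s, in which the tool goes at most 62.5 mm and 10.7 degrees, less where a joint would pass 70% of its speed; a pose out of reach is approached as far as the arm can. A call with a gripper value outside its range is refused whole. The fingers move at their own pace and stop on an object; "newtons" is the grip in N (left out, the last holds). Time passes only in rows, so rows that repeat a pose let the fingers close. It gives the time, the measured TCP pose, the force and the opening at its end, in the units of the state.
- readout.get_state(): the state, without advancing time (a new reading comes with each control period).
- optics.grab_frame(name): name is "scene" or "top" or "wrist"; returns a dict with "frame" (480x640x3 uint8, red, green, blue), "intrinsics" (3x3 intrinsics, pixels), "dist_coeffs" ([k1, k2, p1, p2, k3] as OpenCV has them; the pictures are not rectified), "world_to_cam" (4x4, takes a point from world to camera coordinates); the wrist camera has in their place "tool_from_camera" (4x4, takes a point from camera to tool coordinates, whose origin is the TCP and whose axes are the flange's). Camera axes: x right, y down, z forward; pixel columns grow to the right and rows downward; lengths in m; the calibration is good to about 2 mm. A picture is of the moment at which its call begins: read the wrist's pose just before it. There is no depth.
- workorder.close_job(): hands the job in, once; it reports no verdict.
The state is a dict: "time_s": time; "joint_pos": joint angles; "joint_vel": joint speeds; "effort": joint torques, N m; "tcp_pos": TCP position; "eef_rot": TCP orientation; "force": force on the tool from outside, world axes, zero at the start; "moment": the same for the moment, N m; "gripper_width": opening from 0.0 (shut) to 1.0 (fully open).
Only numpy, scipy, OpenCV 4.12 (cv2) and the standard library are available. Lean on these libraries where they do the work, as an engineer would, in place of code of your own. Each camera call takes 0.05 s, during which the arm holds its last target. There are 200 camera calls.

## Task

Load the ochre glaze jar into the sloping jar feed: stand it upright in the open upper part of the chute, then push it down the chute from behind, low on the jar so that it does not tip, until it rests against the sprung stop of the blue escapement with the floor catch up behind it, so that it stays there, held against the stop, when you let go. Nobody knows where along its slots the escapement is clamped today, so go by feel: push firmly enough to press the stop in a few millimetres and let the catch snap up, but do not force the stop. Leave the other jars and the red rubber kidney where they are.

Things in the scene. Friction and masses are not known exactly. Their poses are not given: they have to be found in the camera images.
- jar_ochre_centre (a point): centre (half-way up) of the ochre-yellow glaze jar with the black lid: upright cylinder, body 52.5 mm in diameter and 53 mm high, lid 47 mm in diameter, 62 mm high over all, 0.14 to 0.24 kg. z is its axis, up. It stands on the table at the robot's left, one of three jars whose places are swapped at random.
- jar_ochre: the same ochre jar, measured at the centre of its underside (31 mm below jar_ochre_centre).
- chute: the jar feed, screwed down: aluminium channel 380 mm long on a plywood base 370 x 110 mm. Origin under the base's centre, on the table; z up, level x points downhill, y across. The running surface falls 0.21 rad (12 degrees) towards +x; channel 58 mm wide inside, rails 22 mm high, 70 mm over their lips. Friction about 0.6: a jar set on the slope stays put; push it (1 to 2 N) below its middle or it tips over.
- chute_mid (a point): point on the running surface at the middle of the chute, on the channel's middle line, 85 mm above the table. Distances along the slope below count from here, downhill positive. Axes as for the chute (level, x downhill).
- chute_infeed (a point): point on the running surface, on the channel's middle line, in the open upper part where a jar is put in: 115 mm uphill of chute_mid along the slope, about 109 mm above the table. Axes as for the chute. The channel is open above from its upper end (190 mm uphill) down to the escapement.
- home_middle (a point): point on the running surface under a jar that is fully home if the blue escapement carriage is clamped at the middle of its slots (132 mm downhill of chute_mid). The real carriage, with its stop, catch, cheeks and bridge, is clamped anywhere within 18 mm uphill or downhill of that and its place is not measured; this point does not follow it. Axes as for the chute.
- catch_middle (a point): foot of the catch's square face at the carriage's middle setting (105 mm downhill of chute_mid; really within 18 mm of it). The brass catch is a sprung ramp 16 mm wide in the floor's middle: it rises from flush, 22 mm uphill, to this face, 8 mm high, looking downhill. A jar coming down presses it under (up to 1 N more push); it snaps up behind the jar.
- stop_middle (a point): foot of the stop's face at the carriage's middle setting (155 mm downhill of chute_mid; really within 18 mm of it). Blue cheeks on both sides, 72 mm apart, 66 mm high, run from 60 mm uphill of the stop's face to 25 mm beyond; a bridge 66 to 69 mm above the running surface covers them from 24 mm uphill of the face, so no jar goes in from above. The red lift knob and black clamp knobs are not needed.
- stop (a joint): how far the sprung stop plate with two black rubber buffers (40 mm wide, 3 to 37 mm above the running surface) is pushed in downhill, in m; 0 = free. Spring 2 N per mm. The catch snaps up behind a jar at 3 to 4 mm (6 to 8 N besides friction); let go, the jar settles back on the catch with the stop still in by 2 to 3 mm. More than 8 mm (16 N) is forcing it; solid at 12 mm.
- jar_white: bystander: white glaze jar with a black lid, 52 mm in diameter, 62 mm high; origin at the centre of its underside.
- jar_green: bystander: green glaze jar with a white lid, 48 mm in diameter, 56 mm high; origin at the centre of its underside.
- kidney: bystander: flat red rubber kidney, 85 x 44 x 8 mm, lying on the table; origin at the centre of its underside.
Mind the look-alikes: they are no part of the job. Leave any purple look-alike of the jar_ochre alone.

How it is judged:
On the way:
1. the ochre jar stands by itself in the channel, let go, in the open part of the chute above the escapement (x of jar_ochre_centre in the frame of chute between -0.17 and 0.08 m and y of jar_ochre_centre in the frame of chute between -0.005 and 0.005 m and angle between the z axis of jar_ochre_centre and the z axis of chute, either way round between 0.13 and 0.29 rad and contact force between jar_ochre and chute above 0.4 N and contact force between jar_ochre and the fingers below 0.2 N and value of joint stop below 0.0008 m), for 0.2 s.
At the end, for the whole second after the job is handed in: the ochre jar stands at rest on its base in the channel under the bridge, let go, with the stop still held in by 1.3 to 5 mm (the catch is up behind the jar), within 5 mm of the channel's middle line (value of joint stop between 0.0013 and 0.005 m and x of jar_ochre_centre in the frame of chute between 0.105 and 0.17 m and y of jar_ochre_centre in the frame of chute between -0.005 and 0.005 m and z of jar_ochre_centre in the frame of chute below 0.105 m and angle between the z axis of jar_ochre_centre and the z axis of chute, either way round between 0.1 and 0.32 rad and linear speed of jar_ochre below 0.01 m/s); the robot touches nothing.
It fails at once if the stop is forced: pushed in by more than 8.5 mm (value of joint stop above 0.0085 m).
It fails at once if another jar or the kidney is moved by more than 20 mm (distance of any of jar_white, jar_green, kidney from where it was at the start of the episode above 0.02 m).
It also fails if it takes over 58 s, if anything falls off the work surface, if the arm or the gripper's body presses on something with over 40 N, if the wrist force passes 120 N, or if a joint passes its speed limit or range.

## Working session

There is one attempt and no reset: what is moved stays moved. The work goes in short steps, Python scripts to look and compute and a tool call to move; the robot and the scene stay as the last step left them, time stands still between calls to the robot, and variables do not carry over. Pictures are saved under pics/ and viewed, about 8 in all and at most 12, crops included, and the job is handed in when it is done.

Besides the shell and the picture viewer there is one more tool, called after "Request:" as name(argument=value, ...), one argument or row to a line, values as JSON. arm_command: Moves the arm, as the interface text tells. Its arguments: {"type":"object","properties":{"series":{"type":"array","items":{"type":"array","items":{"type":"number"}}},"newtons":{"type":"number"}},"required":["series"]}

```bash
mkdir -p pics; cat > h.py <<'E'
import numpy as np, cv2
from plant import readout, optics, workorder, r
from scipy.spatial.transform import Rotation as R
def grab(name, fn=None):
    s=readout.get_state(); f=optics.grab_frame(name)
    if fn: cv2.imwrite('pics/'+fn, f['frame'][:,:,::-1])
    K=np.array(f['intrinsics']);D=np.array(f['dist_coeffs'])
    if name=='wrist':
        T=np.eye(4);q=s['eef_rot'];T[:3,:3]=R.from_quat([q[1],q[2],q[3],q[0]]).as_matrix();T[:3,3]=s['tcp_pos']
        W=np.linalg.inv(T@np.array(f['tool_from_camera']))
    else: W=np.array(f['world_to_cam'])
    return f['frame'],K,D,W
def ray(px,K,D,W):
    u=cv2.undistortPoints(np.array([[px]],float),K,D)[0,0]
    C=np.linalg.inv(W); return C[:3,3], C[:3,:3]@np.array([u[0],u[1],1])
def atz(px,z,K,D,W):
    o,d=ray(px,K,D,W); return o+d*(z-o[2])/d[2]
def proj(P,K,D,W):
    return cv2.projectPoints(np.array(P,float).reshape(-1,3),cv2.Rodrigues(W[:3,:3])[0],W[:3,3],K,D)[0][:,0]
E
python3 - <<'E'
from h import *
import pickle
s=readout.get_state();print({k:np.round(v,3) for k,v in s.items()}, r.pinch_z)
o={}
for n in('scene','top'):
    o[n]=grab(n,n+'0.png'); print(n,np.round(np.linalg.inv(o[n][3])[:3],3))
pickle.dump(o,open('o.pkl','wb'))
E
```

```text
{'time_s': np.float64(0.0), 'joint_pos': array([-1.255,  0.207,  1.543, -0.   ,  1.394, -0.151]), 'joint_vel': array([-0.001, -0.   ,  0.002,  0.   , -0.002, -0.001]), 'effort': array([-2.0000e-03, -3.7089e+01, -2.8141e+01,  7.0000e-02,  3.6000e-02,
       -0.0000e+00]), 'tcp_pos': array([ 0.258, -0.513,  0.204]), 'eef_rot': array([-0.001,  0.973,  0.231, -0.   ]), 'force': array([-0.616, -0.686, -0.259]), 'moment': array([-0.029,  0.018,  0.007]), 'gripper_width': np.float64(0.999)} 0.0188
scene [[-0.899 -0.354  0.258  0.096]
 [-0.438  0.704 -0.559  0.663]
 [ 0.016 -0.615 -0.788  1.061]]
top [[ 0.004 -0.996  0.09   0.343]
 [-1.    -0.004 -0.01   0.012]
 [ 0.01  -0.09  -0.996  1.183]]
```

View pics/top0.png

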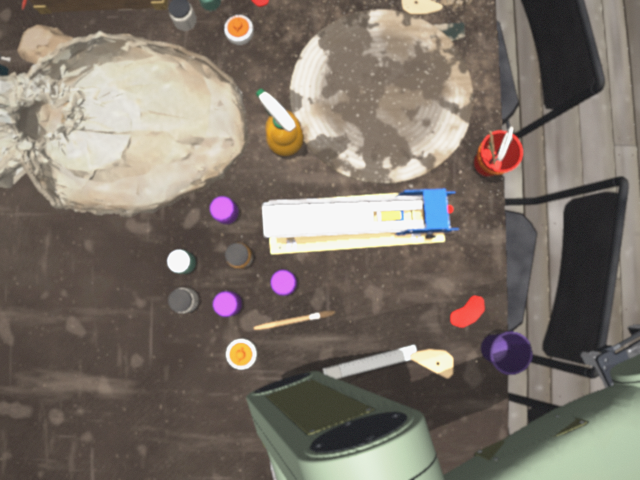

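View pics/scene0.png

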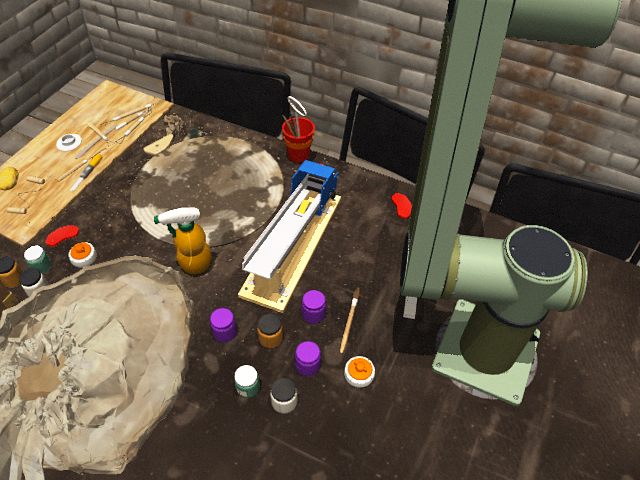

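Top view: the chute runs from (265,220) to (445,212), downhill to the right (world −y). The ochre jar with the black lid is at (238,256), with purple look-alikes at (223,209), (283,282) and (226,304). White is at (183,300), green at (180,262) and the kidney at (467,312). The scene view agrees, with ochre at (270,330).

```bash
python3 - <<'E'
from h import *
import pickle
o=pickle.load(open('o.pkl','rb'));t=o['top'][1:];s=o['scene'][1:]
for n,p,z in [('ochre',(238,256),.062),('p1',(223,209),.062),('p2',(283,282),.062),('p3',(226,304),.062),('green',(180,262),.056),('white',(183,300),.062),('baseUL',(271,253),.018),('baseLR',(444,241),.018),('railU1',(264,203),.145),('railU2',(265,237),.145),('bridge',(436,210),.12),('spray',(277,115),.2),('brush1',(256,328),.0),('kid',(467,312),0)]:
    print(n,np.round(atz(p,z,*t),3))
for n,p,z in [('ochre',(270,323),.062),('p1',(222,315),.062),('p2',(314,297),.062),('p3',(308,350),.062),('railUL',(247,257),.145),('railUR',(275,275),.145),('spraytop',(180,215),.2)]:
    print('s',n,np.round(atz(p,z,*s),3))
f=optics.grab_frame('wrist');print(np.round(f['tool_from_camera'],3),np.round(f['intrinsics'],0))
E
```

```text
ochre [0.425 0.172 0.062]
p1 [0.521 0.205 0.062]
p2 [0.373 0.08  0.062]
p3 [0.328 0.195 0.062]
green [0.413 0.292 0.056]
white [0.335 0.282 0.062]
baseUL [0.435 0.109 0.018]
baseLR [ 0.462 -0.257  0.018]
railU1 [0.52  0.113 0.145]
railU2 [0.455 0.11  0.145]
bridge [ 0.512 -0.219  0.12 ]
spray [0.673 0.086 0.2  ]
brush1 [0.277 0.141 0.   ]
kid [ 0.311 -0.309  0.   ]
s ochre [0.426 0.174 0.062]
s p1 [0.524 0.202 0.062]
s p2 [0.373 0.076 0.062]
s p3 [0.328 0.195 0.062]
s railUL [0.516 0.099 0.145]
s railUR [0.443 0.113 0.145]
s spraytop [0.669 0.102 0.2  ]
[[-0.    -0.962 -0.274  0.082]
 [ 1.    -0.    -0.001  0.   ]
 [ 0.001 -0.274  0.962 -0.179]
 [ 0.     0.     0.     1.   ]] [[378.   0. 315.]
 [  0. 378. 240.]
 [  0.   0.   1.]]
```

Request:
arm_command(
  series=[
    [0, 5, 4, 0, 0, 10, 9.4],
    [3, 11, 6, 0, 0, 20, 9.4],
    [5, 17, 6, 0, 0, 30, 9.4],
    [6, 23, 6, 0, 0, 40, 9.4],
    [8, 29, 6, 0, 0, 50, 9.4],
    [10, 35, 6, 0, 0, 60, 9.4],
    [12, 41, 6, 0, 0, 67.5, 9.4],
    [14, 47, 6, 0, 0, 67.5, 9.4],
    [16, 53, 6, 0, 0, 67.5, 9.4],
    [18, 59, 6, 0, 0, 67.5, 9.4],
    [19, 66, 6, 0, 0, 67.5, 7],
    [19, 66, 6, 0, 0, 67.5, 7],
  ],
)

```text
time_s: 1.65
tcp_pos: [0.4484, 0.1498, 0.265]
eef_rot: [-0.001, 0.679, 0.734, -0.0]
force: [-0.7, 0.3, -0.6]
gripper_width: 0.825
```

```bash
python3 - <<'E'
from h import *
import pickle
pickle.dump(grab('wrist','w1.png'),open('w1.pkl','wb'))
s=readout.get_state();print(s['time_s'],s['tcp_pos'],s['eef_rot'],s['joint_pos'],s['force'])
E
```

```text
1.7 [0.44851765 0.1505774  0.26497316] [-9.49202041e-04  6.78649795e-01  7.34461263e-01  4.54905352e-04] [ 0.13917739 -0.05762708  1.70111717  0.00205077  1.49860063  0.06007907] [-0.69464483  0.69282207 -0.78639726]
```

View pics/w1.png

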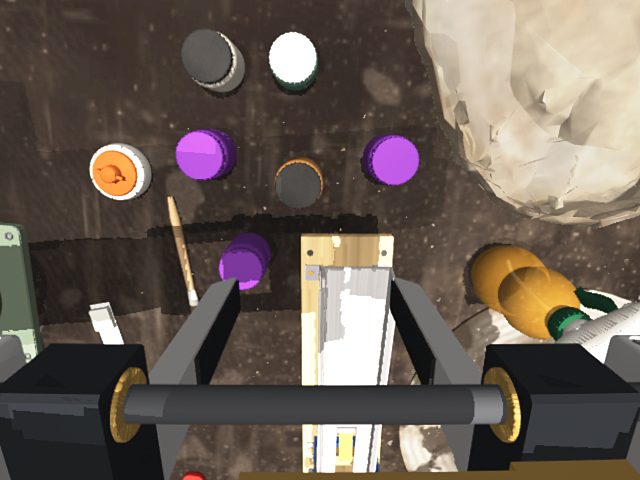

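The wrist view shows the ochre jar's lid centred near (299,186). The purple jars are at (205,155), (391,160) and (245,262). The upper end of the chute channel runs from about (319,267) to (392,267), and the base corners are at (302,236) and (393,236).

```bash
python3 - <<'E'
from h import *
import pickle
fr,*c=pickle.load(open('w1.pkl','rb'))
for n,p,z in [('ochre',(299,186),.062),('p1',(391,160),.062),('p2',(243,267),.062),('p3',(204,155),.062),('bL',(302,236),.018),('bR',(393,236),.018),('chL',(318,267),.146),('chR',(392,267),.146)]:
    print(n,np.round(atz(p,z,*c),4))
# project chute model
x=np.array([.074,-.997]);
for cen in [(.503,-.070)]:
    def P(s,y,h):
        X=s*np.cos(.21)+h*np.sin(.21); Z=.085-s*np.sin(.21)+h*np.cos(.21)
        w=np.array(cen)+X*x+y*np.array([.997,.074]); return [*w,Z]
    pts=[P(-.19,.035,.022),P(-.19,-.035,.022),P(-.19,.029,0),P(-.19,-.029,0),P(0,.035,.022),P(0,-.035,.022),P(-.09,-.035,.022),P(-.09,.035,.022)]
    px=proj(pts,*c);print(px.round(0))
o=pickle.load(open('o.pkl','rb'))
A=cv2.resize(fr[225:425,230:430],(600,600),interpolation=cv2.INTER_CUBIC)
for p in px:
    q=(p-[230,225])*3
    cv2.circle(A,tuple(int(v) for v in q),4,(255,0,0),1)
cv2.imwrite('pics/c1.png',A[:,:,::-1])
E
```

```text
ochre [0.4325 0.1779 0.062 ]
p1 [0.5218 0.2108 0.062 ]
p2 [0.3785 0.0866 0.062 ]
p3 [0.3367 0.2012 0.062 ]
bL [0.4386 0.1138 0.018 ]
bR [0.5446 0.1222 0.018 ]
chL [0.4554 0.1232 0.146 ]
chR [0.5172 0.128  0.146 ]
[[398. 284.]
 [316. 284.]
 [387. 270.]
 [322. 270.]
 [379. 428.]
 [315. 428.]
 [315. 369.]
 [387. 369.]]
```

View pics/c1.png

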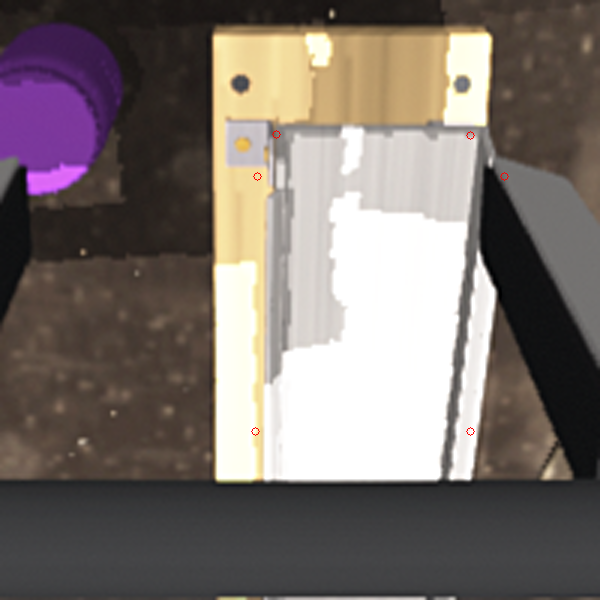

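Request:
arm_command(
  series=[
    [-1, 1.5, -6, 0, 0, 0, 7.6],
    [-1.8, 2.6, -12, 0, 0, 0, 7.6],
    [-1.8, 2.6, -16, 0, 0, 0, 7.6],
    [-1.8, 2.6, -16, 0, 0, 0, 7.6],
  ],
)

```text
time_s: 2.2
tcp_pos: [0.427, 0.1712, 0.1021]
eef_rot: [-0.003, 0.681, 0.733, -0.004]
force: [-0.1, 0.4, 0.3]
gripper_width: 0.804
```

```bash
python3 - <<'E'
from h import *
import pickle
w=grab('wrist','w2.png');pickle.dump(w,open('w2.pkl','wb'))
s=readout.get_state();print(s['time_s'],s['tcp_pos'],s['force'])
print(proj([s['tcp_pos'],s['tcp_pos']-[0,0,.02]],*w[1:]))
E
```

```text
2.25 [0.42973367 0.17173914 0.10471031] [ 0.55784917  1.00608961 -0.66358638]
[[315.89232662 298.02045393]
 [316.0534109  282.89692178]]
```

View pics/w2.png

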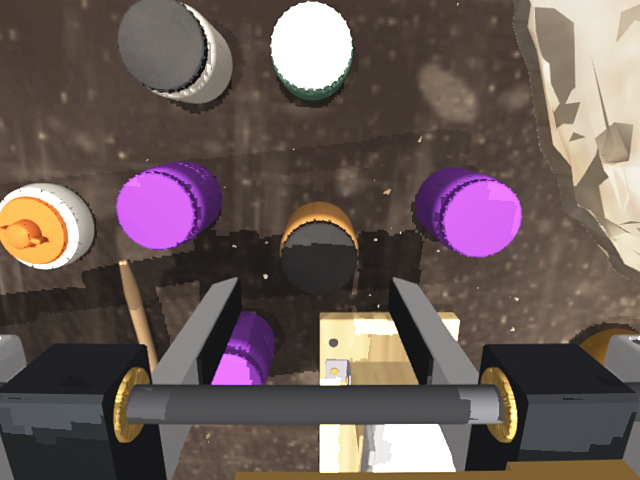

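The lid is centred at (319,257), nicely between the jaws sideways and a little towards +y. The fingers will clear the purple jars.

```bash
python3 - <<'E'
from h import *
import pickle
fr,*c=pickle.load(open('w2.pkl','rb'))
print(atz((319,257),.062,*c))
print([atz(p,.018,*c).round(4) for p in [(320,314),(459,314)]])
for k in range(3): print(readout.get_state()['tcp_pos'])
E
```

```text
[0.43086708 0.17946547 0.062     ]
[array([0.4364, 0.1189, 0.018 ]), array([0.5428, 0.1269, 0.018 ])]
[0.42973367 0.17173914 0.10471031]
[0.42973367 0.17173914 0.10471031]
[0.42973367 0.17173914 0.10471031]
```

Request:
arm_command(
  series=[
    [0.1, 0.7, -4, 0, 0, 0, 7.6],
    [0.1, 0.7, -7.7, 0, 0, 0, 7.6],
    [0.1, 0.7, -7.7, 0, 0, 0, 7.6],
    [0.1, 0.7, -7.7, 0, 0, 0, 4.5],
    [0.1, 0.7, -7.7, 0, 0, 0, 4.5],
    [0.1, 0.7, -7.7, 0, 0, 0, 4.5],
    [0.1, 0.7, -7.7, 0, 0, 0, 4.5],
    [0.1, 0.7, -7.7, 0, 0, 0, 4.5],
  ],
  newtons=15,
)

```text
time_s: 3.25
tcp_pos: [0.4323, 0.1797, 0.03]
eef_rot: [0.0, 0.68, 0.733, 0.0]
force: [-4.1, 0.7, 7.8]
gripper_width: 0.554
```

Request:
arm_command(
  series=[
    [0, 0, 5, 0, 0, 0, 4.5],
    [0, 0, 11, 0, 0, 0, 4.5],
    [0, 0, 17, 0, 0, 0, 4.5],
    [2, -4, 18, 0, 0, 0, 4.5],
    [4, -9, 18, 5, 0.4, 0, 4.5],
    [6.5, -13.6, 18, 12, 0.9, 0, 4.5],
    [6.5, -13.6, 17, 12, 0.9, 0, 4.5],
    [6.5, -13.6, 17, 12, 0.9, 0, 4.5],
  ],
)

```text
time_s: 4.25
tcp_pos: [0.4958, 0.043, 0.1974]
eef_rot: [-0.078, 0.678, 0.728, 0.071]
force: [-0.2, -0.1, -1.9]
gripper_width: 0.562
```

```bash
python3 - <<'E'
from h import *
import pickle
w=grab('wrist','w3.png');pickle.dump(w,open('w3.pkl','wb'))
t=grab('top','t3.png');pickle.dump(t,open('t3.pkl','wb'))
sc=grab('scene');
s=readout.get_state();print(s['time_s'],s['tcp_pos'],s['eef_rot'],s['force'],s['gripper_width'])
a=w[0]; b=cv2.resize(t[0][170:270,230:470],(480,200),interpolation=cv2.INTER_CUBIC); d=cv2.resize(sc[0][150:320,200:370],(320,320),interpolation=cv2.INTER_CUBIC)
C=np.zeros((600,800,3),np.uint8);C[:360,:480]=cv2.resize(a,(480,360));C[360:560,:480]=b;C[:320,480:]=d
cv2.imwrite('pics/m3.png',C[:,:,::-1])
E
```

```text
4.4 [0.49621721 0.04544149 0.19858921] [-0.07691057  0.67543127  0.72994435  0.07112387] [-0.44266938  0.23478791 -1.58254025] 0.5519535266454185
```

View pics/m3.png

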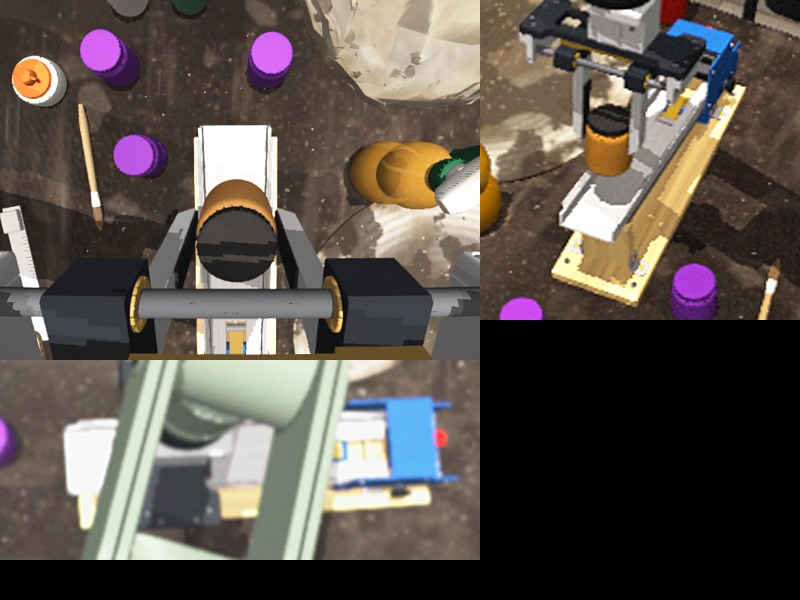

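The wrist view shows the jar held and tilted, centred over the channel: lid mid at column 237 and channel mid about 236. I'll check the lateral offset numerically.

```bash
python3 - <<'E'
from h import *
import pickle
fr,*c=pickle.load(open('w3.pkl','rb'))
s=readout.get_state()
A=cv2.resize(fr[155:265,240:390],(750,550),interpolation=cv2.INTER_CUBIC)
# overlay model: chute center guess, floor edges & rail lips
def P(cen,yaw,s_,y,h):
    x=np.array([np.sin(yaw),-np.cos(yaw)]);yy=np.array([np.cos(yaw),np.sin(yaw)])
    X=s_*np.cos(.21)+h*np.sin(.21); Z=.085-s_*np.sin(.21)+h*np.cos(.21)
    return [*(np.array(cen)+X*x+y*yy),Z]
cen=(.504,-.066)
for y,h,col in [(.029,0,(255,0,0)),(-.029,0,(255,0,0)),(.035,.022,(0,0,255)),(-.035,.022,(0,0,255))]:
    px=(proj([P(cen,np.radians(4.3),q,y,h) for q in np.linspace(-.19,-.1,10)],*c)-[240,155])*5
    print(y,h,(px[0]/5+[240,155]).round(1))
    cv2.polylines(A,[px.astype(int)],False,col,1)
cv2.line(A,(int((315.9-240)*5),0),(int((315.9-240)*5),550),(0,200,0),1)
cv2.imwrite('pics/c3.png',A[:,:,::-1])
E
```

```text
0.029 0 [353.2 164.5]
-0.029 0 [269.5 164.8]
0.035 0.022 [366.  167.2]
-0.035 0.022 [256.1 167.6]
```

View pics/c3.png

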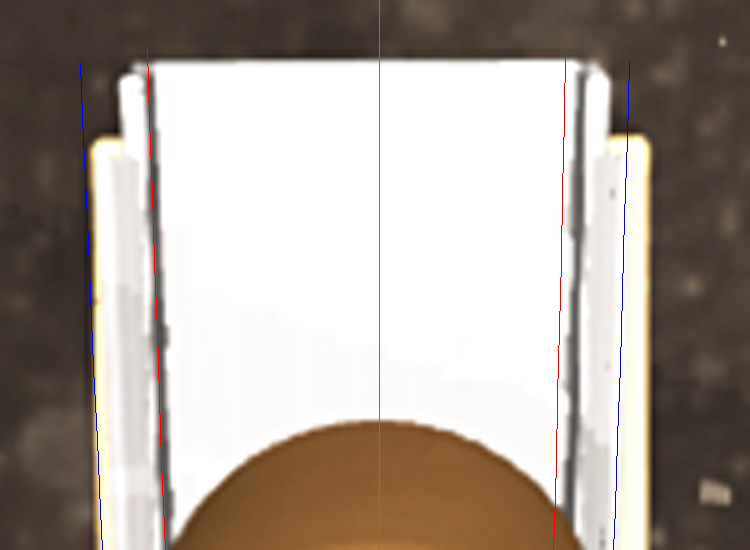

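Request:
arm_command(
  series=[
    [-0.1, 0, -3, 0, 0, 0, 4.5],
    [-0.1, 0, -4.8, 0, 0, 0, 4.5],
    [-0.1, 0, -5.2, 0, 0, 0, 4.5],
    [-0.1, 0, -5.4, 0, 0, 0, 4.5],
    [-0.1, 0, -5.6, 0, 0, 0, 4.5],
    [-0.1, 0, -5.6, 0, 0, 0, 4.5],
  ],
)

```text
time_s: 5.15
tcp_pos: [0.4962, 0.0434, 0.143]
eef_rot: [-0.076, 0.677, 0.729, 0.072]
force: [1.2, 0.6, -0.7]
gripper_width: 0.555
```

Request:
arm_command(
  series=[
    [0, 0, -0.1, 0, 0, 0, 4.5],
    [0, 0, -0.2, 0, 0, 0, 4.5],
    [0, 0, -0.3, 0, 0, 0, 4.5],
    [0, 0, -0.3, 0, 0, 0, 4.5],
  ],
)

```text
time_s: 5.65
tcp_pos: [0.4958, 0.0434, 0.1397]
eef_rot: [-0.077, 0.677, 0.729, 0.071]
force: [-0.7, -0.7, -0.1]
gripper_width: 0.558
```

Request:
arm_command(
  series=[
    [0, 0, -0.1, 0, 0, 0, 4.5],
    [0, 0, -0.2, 0, 0, 0, 4.5],
    [0, 0, -0.2, 0, 0, 0, 4.5],
  ],
)

```text
time_s: 6.02
tcp_pos: [0.4959, 0.0434, 0.1397]
eef_rot: [-0.077, 0.676, 0.729, 0.071]
force: [-5.8, -1.2, 12.4]
gripper_width: 0.555
```

Request:
arm_command(
  series=[
    [-0.1, 0, 0.15, 0, 0, 0, 4.5],
    [-0.1, 0, 0.15, 0, 0, 0, 4.5],
  ],
)

```text
time_s: 6.28
tcp_pos: [0.4955, 0.0434, 0.1397]
eef_rot: [-0.076, 0.677, 0.729, 0.072]
force: [-1.0, -1.5, 4.9]
gripper_width: 0.558
```

Request:
arm_command(
  series=[
    [-0.1, 0, 0.15, 0, 0, 0, 5.6],
    [-0.1, 0, 0.15, 0, 0, 0, 6.2],
    [-0.1, 0, 0.15, 0, 0, 0, 7.2],
    [-0.1, 0, 0.15, 0, 0, 0, 7.6],
    [-0.1, 0, 0.15, 0, 0, 0, 7.6],
    [-0.1, 0, 0.15, 0, 0, 0, 7.6],
  ],
)

```text
time_s: 7.02
tcp_pos: [0.4937, 0.0435, 0.1404]
eef_rot: [-0.077, 0.677, 0.729, 0.071]
force: [-0.5, 0.8, 0.5]
gripper_width: 0.814
```

```bash
python3 - <<'E'
from h import *
import pickle
w=grab('wrist');sc=grab('scene');pickle.dump((w,sc),open('s4.pkl','wb'))
s=readout.get_state();print(s['time_s'],s['tcp_pos'],s['force'],s['gripper_width'])
C=np.zeros((400,800,3),np.uint8);C[:,:400]=cv2.resize(sc[0][150:320,200:370],(400,400),interpolation=cv2.INTER_CUBIC);C[:,400:]=cv2.resize(w[0][140:340,220:420],(400,400),interpolation=cv2.INTER_CUBIC)
cv2.imwrite('pics/m4.png',C[:,:,::-1])
E
```

```text
7.125 [0.4937541  0.04351487 0.1404336 ] [ 0.79781155 -0.71551224 -1.71392393] 0.8095120972033412
```

View pics/m4.png

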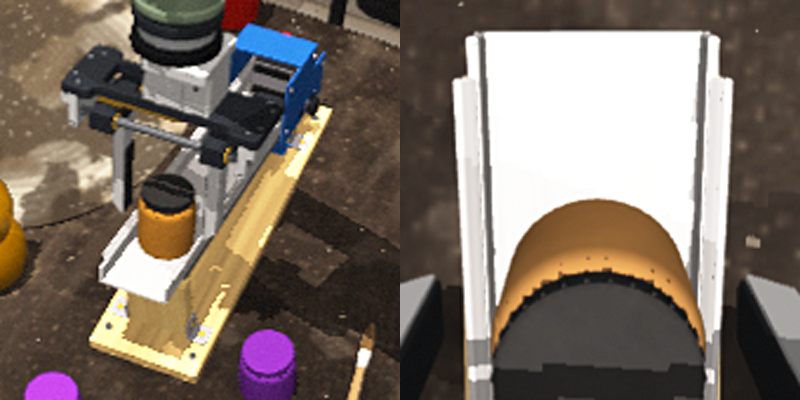

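The jar stands by itself on the channel floor, centred, with the fingers clear on both sides. Next I'll lift out, straighten the tool and go behind the jar.

Request:
arm_command(
  series=[
    [0, -0.6, 3, 0, 0, 0, 7.6],
    [0, -1.5, 7, 0, 0, 0, 7.6],
    [0, 0, 10, 0, 0, 0, 7.6],
    [-0.2, 3, 10, -6, -0.4, 0, 5],
    [-0.4, 6, 10, -12, -0.9, 0, 2],
    [-0.4, 6, 7, -12, -0.9, 0, 2],
    [-0.4, 6, 7, -12, -0.9, 0, 2],
    [-0.4, 6, 7, -12, -0.9, 0, 2],
    [-0.4, 6, 7, -12, -0.9, 0, 2],
  ],
)

```text
time_s: 8.25
tcp_pos: [0.4907, 0.1027, 0.2116]
eef_rot: [0.001, 0.681, 0.732, 0.001]
force: [0.8, -0.7, 0.1]
gripper_width: 0.227
```

```bash
python3 - <<'E'
from h import *
import pickle
w=grab('wrist');sc=grab('scene');pickle.dump((w,sc),open('s5.pkl','wb'))
s=readout.get_state();print(s['time_s'],s['tcp_pos'],s['eef_rot'],s['force'],s['gripper_width'])
C=np.zeros((400,800,3),np.uint8);C[:,:400]=cv2.resize(sc[0][150:320,200:370],(400,400),interpolation=cv2.INTER_CUBIC);C[:,400:]=cv2.resize(w[0][200:400,220:420],(400,400),interpolation=cv2.INTER_CUBIC)
cv2.imwrite('pics/m5.png',C[:,:,::-1])
E
```

```text
8.35 [0.49053347 0.1028026  0.21139136] [5.65830540e-04 6.80980461e-01 7.32301107e-01 6.16134032e-04] [-0.13461997 -0.04640297  0.45087492] 0.21012406058040575
```

View pics/m5.png

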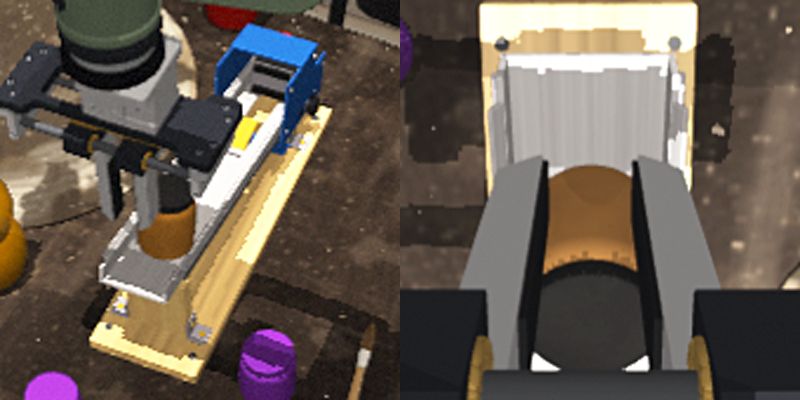

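Jar upright, fingers centred over the channel between the jar and its upper end. Descending behind the jar.

Request:
arm_command(
  series=[
    [0, 0.1, -4, 0, 0, 0, 2],
    [0, 0.1, -7, 0, 0, 0, 2],
    [0, 0.1, -7.7, 0, 0, 0, 2],
    [0, 0.1, -8.0, 0, 0, 0, 2],
    [0, 0.1, -8.0, 0, 0, 0, 2],
  ],
)

```text
time_s: 8.98
tcp_pos: [0.4909, 0.1044, 0.1317]
eef_rot: [0.001, 0.681, 0.733, 0.001]
force: [-0.4, 0.5, 0.2]
gripper_width: 0.213
```

```bash
python3 - <<'E'
from h import *
w=grab('wrist');sc=grab('scene')
s=readout.get_state();print(s['time_s'],s['tcp_pos'],s['eef_rot'],s['force'],s['gripper_width'])
C=np.zeros((400,800,3),np.uint8);C[:,:400]=cv2.resize(sc[0][180:300,220:340],(400,400),interpolation=cv2.INTER_CUBIC);C[:,400:]=cv2.resize(w[0][200:400,220:420],(400,400),interpolation=cv2.INTER_CUBIC)
cv2.imwrite('pics/m6.png',C[:,:,::-1])
E
```

```text
9.075 [0.49085758 0.10452461 0.13180551] [0.00090866 0.68044483 0.73279817 0.00091992] [-0.66001052  0.43353943  0.72927005] 0.2125024295594416
```

View pics/m6.png

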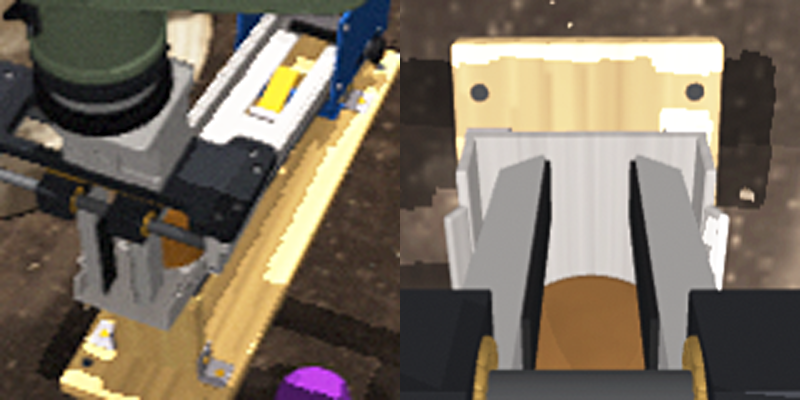

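Request:
arm_command(
  series=[
    [0.07, -0.98, -0.21, 0, 0, 0, 2],
    [0.14, -1.95, -0.42, 0, 0, 0, 2],
    [0.21, -2.93, -0.62, 0, 0, 0, 2],
    [0.28, -3.9, -0.83, 0, 0, 0, 2],
    [0.35, -4.88, -1.04, 0, 0, 0, 2],
    [0.42, -5.85, -1.25, 0, 0, 0, 2],
    [0.49, -6.83, -1.46, 0, 0, 0, 2],
    [0.56, -7.8, -1.66, 0, 0, 0, 2],
    [0.63, -8.78, -1.87, 0, 0, 0, 2],
    [0.7, -9.76, -2.08, 0, 0, 0, 2],
  ],
)

```text
time_s: 10.32
tcp_pos: [0.4968, 0.0063, 0.1095]
eef_rot: [-0.0, 0.68, 0.733, -0.0]
force: [0.2, 0.8, 1.0]
gripper_width: 0.212
```

```bash
python3 - <<'E'
from h import *
w=grab('wrist');sc=grab('scene')
s=readout.get_state();print(s['time_s'],s['tcp_pos'],s['force'],s['gripper_width'])
C=np.zeros((400,800,3),np.uint8);C[:,:400]=cv2.resize(sc[0][150:270,230:350],(400,400),interpolation=cv2.INTER_CUBIC);C[:,400:]=cv2.resize(w[0][200:400,220:420],(400,400),interpolation=cv2.INTER_CUBIC)
cv2.imwrite('pics/m7.png',C[:,:,::-1])
E
```

```text
10.425 [0.49663715 0.00570391 0.10929863] [-0.35106243  0.42870899 -0.1278283 ] 0.2125406847747715
```

View pics/m7.png

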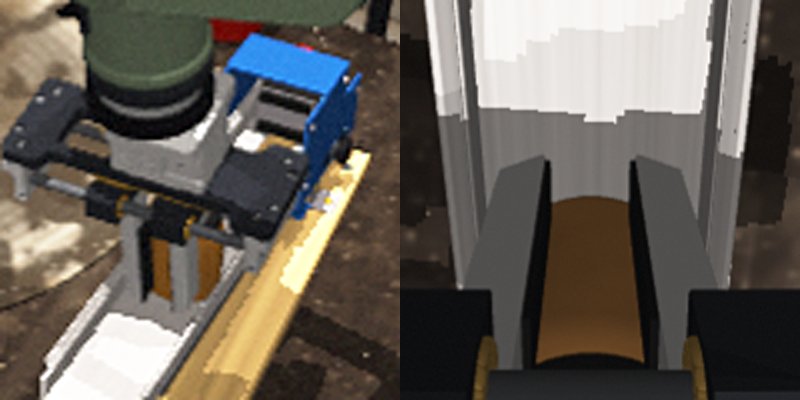

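Request:
arm_command(
  series=[
    [0.1, -1.17, -0.25, 0, 0, 0, 2],
    [0.2, -2.34, -0.5, 0, 0, 0, 2],
    [0.3, -3.51, -0.75, 0, 0, 0, 2],
    [0.38, -4.68, -1.0, 0, 0, 0, 2],
    [0.46, -5.85, -1.25, 0, 0, 0, 2],
    [0.54, -7.02, -1.5, 0, 0, 0, 2],
    [0.62, -8.2, -1.75, 0, 0, 0, 2],
    [0.7, -9.36, -2.0, 0, 0, 0, 2],
    [0.78, -10.53, -2.25, 0, 0, 0, 2],
    [0.86, -11.7, -2.5, 0, 0, 0, 2],
  ],
)

```text
time_s: 11.68
tcp_pos: [0.5054, -0.1109, 0.0845]
eef_rot: [0.0, 0.68, 0.733, -0.0]
force: [-0.6, 1.7, 0.1]
gripper_width: 0.213
```

```bash
python3 - <<'E'
from h import *
w=grab('wrist');sc=grab('scene')
s=readout.get_state();print(s['time_s'],s['tcp_pos'],s['force'],s['gripper_width'])
C=np.zeros((400,800,3),np.uint8);C[:,:400]=cv2.resize(sc[0][140:260,250:370],(400,400),interpolation=cv2.INTER_CUBIC);C[:,400:]=cv2.resize(w[0][200:400,220:420],(400,400),interpolation=cv2.INTER_CUBIC)
cv2.imwrite('pics/m8.png',C[:,:,::-1])
E
```

```text
11.775 [ 0.50542017 -0.1114606   0.08442443] [-0.83834853 -0.2005167  -0.44294656] 0.21370165290778334
```

View pics/m8.png

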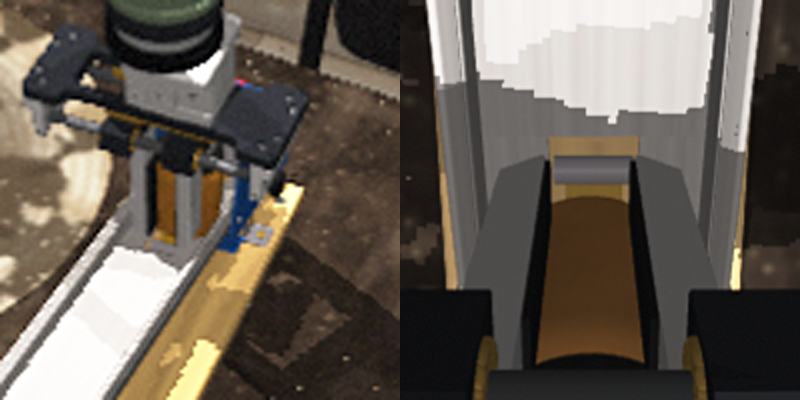

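The jar is upright and its base is just over the catch's hinge (roller seen at full-frame ≈(316,285)). Picture budget is used up, so I continue by force and numbers.

```bash
cat > f.py <<'E'
from h import *
F=[];T=[]
for i in range(5):
    optics.grab_frame('top'); s=readout.get_state();F.append(s['force']);T.append(s['tcp_pos'])
F=np.array(F);T=np.array(T);d=np.array([.07,-.9755,-.208])
print(s['time_s'],'F',F.mean(0).round(2),F.std(0).round(2),'push',-(F@d).mean().round(2),'tcp',T.mean(0).round(4),'along',(T.mean(0)@d*1000).round(2))
E
python3 - <<'E'
from h import *
w=grab('wrist')[1:]
s=readout.get_state()
for z in (.078,.073): print(atz((316,285),z,*w), s['tcp_pos'])
E
python3 f.py
```

```text
[ 0.50796547 -0.10761273  0.078     ] [ 0.50538688 -0.11087044  0.08455313]
[ 0.50814179 -0.10969697  0.073     ] [ 0.50538688 -0.11087044  0.08455313]
12.075 F [-0.14 -0.06  0.16] [0.34 0.68 0.26] push -0.02 tcp [ 0.5054 -0.1101  0.0847] along 125.12
```

Request:
arm_command(
  series=[
    [0.02, -0.29, -0.06, 0, 0, 0, 2],
    [0.04, -0.58, -0.12, 0, 0, 0, 2],
    [0.07, -0.98, -0.21, 0, 0, 0, 2],
  ],
)

```text
time_s: 12.45
tcp_pos: [0.5061, -0.1199, 0.0825]
eef_rot: [-0.0, 0.68, 0.733, 0.0]
force: [0.5, 0.6, 0.3]
gripper_width: 0.21
```

```bash
python3 f.py
```

```text
12.7 F [-0.53  0.18  0.24] [0.52 0.2  0.3 ] push 0.26 tcp [ 0.5061 -0.1203  0.0825] along 135.61
```

Request:
arm_command(
  series=[
    [0.01, -0.2, -0.04, 0, 0, 0, 2],
    [0.03, -0.39, -0.08, 0, 0, 0, 2],
  ],
)

```text
time_s: 12.95
tcp_pos: [0.5063, -0.1237, 0.0817]
eef_rot: [-0.0, 0.68, 0.733, 0.0]
force: [0.5, 0.6, 1.0]
gripper_width: 0.215
```

```bash
python3 f.py
```

```text
13.2 F [-0.26  0.57 -0.09] [0.38 0.34 0.42] push 0.55 tcp [ 0.5063 -0.1239  0.0817] along 139.34
```

Request:
arm_command(
  series=[
    [0.01, -0.15, -0.03, 0, 0, 0, 2],
    [0.02, -0.29, -0.06, 0, 0, 0, 2],
  ],
)

```text
time_s: 13.45
tcp_pos: [0.5065, -0.1267, 0.0811]
eef_rot: [-0.0, 0.68, 0.733, 0.0]
force: [-0.3, 0.9, 0.6]
gripper_width: 0.213
```

```bash
python3 f.py
```

```text
13.7 F [-0.01  0.13 -0.2 ] [0.61 0.63 0.14] push 0.08 tcp [ 0.5066 -0.1268  0.0811] along 142.3
```

Request:
arm_command(
  series=[
    [0.01, -0.15, -0.03, 0, 0, 0, 2],
    [0.02, -0.29, -0.06, 0, 0, 0, 2],
  ],
)

```text
time_s: 13.95
tcp_pos: [0.5067, -0.1296, 0.0805]
eef_rot: [-0.0, 0.68, 0.733, -0.0]
force: [-0.0, 1.1, 0.7]
gripper_width: 0.215
```

```bash
python3 f.py
```

```text
14.2 F [-0.05  0.66  0.11] [0.38 0.27 0.46] push 0.67 tcp [ 0.5068 -0.1297  0.0805] along 145.29
```

Request:
arm_command(
  series=[
    [0.01, -0.15, -0.03, 0, 0, 0, 2],
    [0.02, -0.29, -0.06, 0, 0, 0, 2],
  ],
)

```text
time_s: 14.45
tcp_pos: [0.507, -0.1325, 0.0799]
eef_rot: [-0.0, 0.68, 0.733, 0.0]
force: [-0.3, 0.6, -0.4]
gripper_width: 0.214
```

```bash
python3 f.py
```

```text
14.7 F [-0.22  0.3   0.14] [0.25 0.2  0.32] push 0.34 tcp [ 0.507  -0.1326  0.0799] along 148.26
```

Request:
arm_command(
  series=[
    [0.01, -0.15, -0.03, 0, 0, 0, 2],
    [0.02, -0.29, -0.06, 0, 0, 0, 2],
    [0.02, -0.29, -0.06, 0, 0, 0, 2],
  ],
)

```text
time_s: 15.08
tcp_pos: [0.5072, -0.1356, 0.0793]
eef_rot: [0.0, 0.68, 0.733, -0.0]
force: [-0.2, 0.6, -0.1]
gripper_width: 0.211
```

Request:
arm_command(
  series=[
    [0.01, -0.15, -0.03, 0, 0, 0, 2],
    [0.02, -0.29, -0.06, 0, 0, 0, 2],
    [0.02, -0.29, -0.06, 0, 0, 0, 2],
  ],
)

```text
time_s: 15.45
tcp_pos: [0.5074, -0.1385, 0.0787]
eef_rot: [0.0, 0.68, 0.733, -0.0]
force: [-0.5, 0.5, 0.1]
gripper_width: 0.216
```

```bash
python3 - <<'E'
from h import *
f,K,D,W=grab('wrist','w9.png')
p=cv2.imread('pics/m8.png')[:,:,::-1]
print('now',[(r,*f[r,316]) for r in range(262,392,6)])
print('m8',[(200+r//2,*p[r,592]) for r in range(124,384,12)])
sc=grab('scene')[0]; cv2.imwrite('pics/s9.png',sc[:,:,::-1])
E
python3 f.py
```

```text
now [(262, np.uint8(122), np.uint8(94), np.uint8(44)), (268, np.uint8(121), np.uint8(93), np.uint8(43)), (274, np.uint8(121), np.uint8(94), np.uint8(43)), (280, np.uint8(120), np.uint8(94), np.uint8(43)), (286, np.uint8(119), np.uint8(92), np.uint8(41)), (292, np.uint8(120), np.uint8(93), np.uint8(42)), (298, np.uint8(69), np.uint8(48), np.uint8(25)), (304, np.uint8(70), np.uint8(46), np.uint8(24)), (310, np.uint8(69), np.uint8(46), np.uint8(24)), (316, np.uint8(71), np.uint8(48), np.uint8(25)), (322, np.uint8(71), np.uint8(47), np.uint8(25)), (328, np.uint8(71), np.uint8(48), np.uint8(25)), (334, np.uint8(71), np.uint8(48), np.uint8(25)), (340, np.uint8(73), np.uint8(49), np.uint8(26)), (346, np.uint8(74), np.uint8(49), np.uint8(24)), (352, np.uint8(75), np.uint8(51), np.uint8(26)), (358, np.uint8(77), np.uint8(51), np.uint8(26)), (364, np.uint8(89), np.uint8(59), np.uint8(31)), (370, np.uint8(96), np.uint8(65), np.uint8(33)), (376, np.uint8(56), np.uint8(39), np.uint8(21)), (382, np.uint8(13), np.uint8(13), np.uint8(14)), (388, np.uint8(30), np.uint8(30), np.uint8(30))]
m8 [(262, n
[... 478 characters left out ...]
np.uint8(23)), (322, np.uint8(70), np.uint8(48), np.uint8(25)), (328, np.uint8(70), np.uint8(48), np.uint8(24)), (334, np.uint8(70), np.uint8(46), np.uint8(23)), (340, np.uint8(73), np.uint8(48), np.uint8(26)), (346, np.uint8(73), np.uint8(49), np.uint8(25)), (352, np.uint8(74), np.uint8(49), np.uint8(25)), (358, np.uint8(76), np.uint8(51), np.uint8(27)), (364, np.uint8(85), np.uint8(56), np.uint8(30)), (370, np.uint8(94), np.uint8(63), np.uint8(32)), (376, np.uint8(76), np.uint8(51), np.uint8(28)), (382, np.uint8(12), np.uint8(13), np.uint8(13)), (388, np.uint8(29), np.uint8(29), np.uint8(30))]
15.8 F [ 0.44 -0.06 -0.07] [0.52 0.53 0.49] push -0.11 tcp [ 0.5074 -0.1384  0.0788] along 154.11
```

Request:
arm_command(
  series=[
    [0.01, -0.15, -0.03, 0, 0, 0, 2],
    [0.02, -0.29, -0.06, 0, 0, 0, 2],
    [0.02, -0.29, -0.06, 0, 0, 0, 2],
  ],
)

```text
time_s: 16.18
tcp_pos: [0.5076, -0.1413, 0.0781]
eef_rot: [0.0, 0.68, 0.733, -0.0]
force: [-0.0, -0.7, 0.2]
gripper_width: 0.214
```

Request:
arm_command(
  series=[
    [0.01, -0.15, -0.03, 0, 0, 0, 2],
    [0.02, -0.29, -0.06, 0, 0, 0, 2],
    [0.02, -0.29, -0.06, 0, 0, 0, 2],
  ],
)

```text
time_s: 16.55
tcp_pos: [0.5077, -0.1442, 0.0775]
eef_rot: [0.0, 0.68, 0.733, -0.0]
force: [-0.0, -0.4, -0.8]
gripper_width: 0.213
```

Request:
arm_command(
  series=[
    [0.01, -0.15, -0.03, 0, 0, 0, 2],
    [0.02, -0.29, -0.06, 0, 0, 0, 2],
    [0.02, -0.29, -0.06, 0, 0, 0, 2],
  ],
)

```text
time_s: 16.92
tcp_pos: [0.508, -0.1471, 0.0769]
eef_rot: [0.0, 0.68, 0.733, -0.0]
force: [-0.7, 0.1, -0.2]
gripper_width: 0.211
```

Request:
arm_command(
  series=[
    [0.01, -0.15, -0.03, 0, 0, 0, 2],
    [0.02, -0.29, -0.06, 0, 0, 0, 2],
    [0.02, -0.29, -0.06, 0, 0, 0, 2],
  ],
)

```text
time_s: 17.3
tcp_pos: [0.508, -0.1492, 0.0763]
eef_rot: [-0.001, 0.68, 0.733, 0.0]
force: [-0.1, 4.4, 1.2]
gripper_width: 0.214
```

```bash
python3 f.py
```

```text
17.55 F [-0.69  3.97  1.31] [0.62 0.45 0.57] push 4.2 tcp [ 0.508  -0.1493  0.0763] along 165.38
```

Request:
arm_command(
  series=[
    [0.01, -0.1, -0.02, 0, 0, 0, 2],
    [0.01, -0.15, -0.03, 0, 0, 0, 2],
    [0.01, -0.15, -0.03, 0, 0, 0, 2],
  ],
)

```text
time_s: 17.92
tcp_pos: [0.5081, -0.1505, 0.076]
eef_rot: [-0.001, 0.68, 0.733, 0.001]
force: [0.0, 6.2, 2.3]
gripper_width: 0.215
```

```bash
python3 f.py;python3 -c "
from h import *
f=grab('wrist','w10.png')[0];print([tuple(int(v) for v in f[r,316]) for r in range(270,304,3)])"
```

```text
18.175 F [-0.63  6.26  2.52] [0.35 0.29 0.56] push 6.68 tcp [ 0.5081 -0.1505  0.076 ] along 166.55
[(121, 94, 42), (120, 93, 42), (121, 94, 43), (120, 94, 43), (120, 94, 43), (121, 94, 44), (121, 94, 43), (121, 94, 44), (121, 93, 42), (86, 64, 40), (69, 47, 24), (72, 48, 25)]
```

Request:
arm_command(
  series=[
    [0.01, -0.08, -0.02, 0, 0, 0, 2],
    [0.01, -0.15, -0.03, 0, 0, 0, 2],
    [0.01, -0.15, -0.03, 0, 0, 0, 2],
  ],
)

```text
time_s: 18.6
tcp_pos: [0.5082, -0.1513, 0.0758]
eef_rot: [-0.001, 0.681, 0.733, 0.001]
force: [-0.6, 7.6, 4.5]
gripper_width: 0.214
```

```bash
python3 f.py;python3 -c "
from h import *
f=grab('wrist','w11.png')[0];print([tuple(int(v) for v in f[r,316]) for r in range(270,304,3)])
a=cv2.imread('pics/w10.png').astype(int);b=cv2.imread('pics/w11.png').astype(int)
print(np.abs(a-b)[255:305,296:336].mean((1,2)).round(0))"
```

```text
18.85 F [-0.25  7.61  3.97] [0.16 0.38 0.29] push 8.27 tcp [ 0.5082 -0.1513  0.0758] along 167.42
[(121, 94, 43), (121, 93, 43), (121, 94, 43), (121, 94, 43), (121, 94, 43), (121, 94, 44), (121, 94, 43), (121, 93, 42), (77, 70, 59), (76, 54, 30), (72, 47, 25), (71, 48, 25)]
[18. 15. 12.  8. 10. 10.  1.  1.  1.  1.  1.  5. 13.  4.  2.  1.  1.  1.
  1.  1.  1.  1.  1.  1.  1.  2.  1.  1.  1.  1.  1.  1.  1.  1.  1.  1.
  1.  1.  5. 22. 15. 33.  4.  3.  2.  2.  1.  1.  1.  1.]
```

Request:
arm_command(
  series=[
    [0, -0.06, -0.01, 0, 0, 0, 2],
    [0.01, -0.1, -0.02, 0, 0, 0, 2],
    [0.01, -0.1, -0.02, 0, 0, 0, 2],
  ],
)

```text
time_s: 19.27
tcp_pos: [0.5083, -0.1518, 0.0757]
eef_rot: [-0.002, 0.681, 0.733, 0.001]
force: [-2.1, 10.4, 4.2]
gripper_width: 0.212
```

```bash
python3 f.py;python3 -c "
from h import *
f=grab('wrist','w12.png')[0];print([tuple(int(v) for v in f[r,316]) for r in range(282,304,2)])
b=cv2.imread('pics/w11.png')[:,:,::-1];print([tuple(int(v) for v in b[r,316]) for r in range(282,304,2)])"
```

```text
19.525 F [-0.76  9.43  5.24] [0.32 0.69 0.24] push 10.35 tcp [ 0.5083 -0.1518  0.0757] along 167.89
[(120, 92, 41), (121, 94, 43), (122, 94, 43), (120, 93, 42), (121, 94, 43), (120, 93, 42), (127, 100, 51), (128, 103, 69), (65, 43, 21), (71, 47, 25), (71, 47, 25)]
[(121, 94, 43), (120, 93, 42), (120, 93, 42), (121, 94, 43), (121, 94, 43), (122, 94, 42), (77, 70, 59), (128, 104, 68), (65, 43, 22), (72, 47, 25), (70, 47, 24)]
```

Request:
arm_command(
  series=[
    [-0.01, 0.1, 0.02, 0, 0, 0, 2],
    [-0.01, 0.2, 0.04, 0, 0, 0, 2],
    [-0.02, 0.25, 0.05, 0, 0, 0, 2],
    [-0.02, 0.25, 0.05, 0, 0, 0, 2],
  ],
)

```text
time_s: 20.08
tcp_pos: [0.5082, -0.1512, 0.0759]
eef_rot: [-0.0, 0.68, 0.733, 0.0]
force: [-0.2, 5.5, 1.5]
gripper_width: 0.21
```

```bash
python3 f.py;python3 -c "
from h import *
f=grab('wrist','w13.png')[0];print([tuple(int(v) for v in f[r,316]) for r in range(282,304,2)])"
```

```text
20.325 F [-0.57  4.96  1.11] [0.37 0.25 0.48] push 5.11 tcp [ 0.5082 -0.1513  0.0759] along 167.33
[(121, 93, 42), (120, 93, 42), (122, 94, 43), (122, 94, 43), (121, 94, 43), (122, 94, 43), (122, 95, 43), (128, 103, 64), (65, 43, 22), (72, 48, 26), (72, 48, 25)]
```

Request:
arm_command(
  series=[
    [-0.01, 0.1, 0.02, 0, 0, 0, 2],
    [-0.01, 0.15, 0.03, 0, 0, 0, 2],
    [-0.01, 0.15, 0.03, 0, 0, 0, 2],
  ],
)

```text
time_s: 20.75
tcp_pos: [0.5082, -0.1506, 0.0763]
eef_rot: [0.0, 0.68, 0.733, -0.0]
force: [0.4, 1.7, -0.1]
gripper_width: 0.213
```

```bash
python3 f.py;python3 -c "
from h import *
f=grab('wrist','w14.png')[0];print([tuple(int(v) for v in f[r,316]) for r in range(282,304,2)])"
```

```text
21.0 F [-0.31  0.74 -0.68] [0.42 0.22 0.18] push 0.6 tcp [ 0.5082 -0.1505  0.0764] along 166.49
[(122, 95, 45), (122, 95, 43), (120, 93, 42), (121, 94, 43), (121, 95, 43), (121, 93, 42), (122, 95, 44), (120, 93, 47), (64, 43, 23), (71, 48, 25), (70, 46, 24)]
```

At 166.5 mm the force has fallen to about 0.6 N; going in it was 6.7 N at the same place. So the catch is carrying the jar. Backing off.

Request:
arm_command(
  series=[
    [-0.03, 0.49, 0.12, 0, 0, 0, 2],
    [-0.1, 1.5, 0.35, 0, 0, 0, 2],
    [-0.25, 3.4, 0.8, 0, 0, 0, 2],
    [-0.4, 5.8, 1.4, 0, 0, 0, 2],
    [-0.4, 6, 5, 0, 0, 0, 2],
    [-0.4, 6, 11, 0, 0, 0, 2],
    [-0.4, 9, 15, 0, 0, 0, 2],
    [-0.4, 13, 15, 0, 0, 0, 2],
    [-0.4, 15, 15, 0, 0, 0, 2],
    [-0.4, 15, 15, 0, 0, 0, 2],
  ],
)

```text
time_s: 22.3
tcp_pos: [0.5037, 0.0022, 0.2267]
eef_rot: [0.0, 0.679, 0.734, 0.0]
force: [-0.5, -0.0, 0.2]
gripper_width: 0.215
```

```bash
python3 f.py; python3 - <<'E'
from h import *
sc=grab('scene','s20.png');t=grab('top','t20.png')
# bystanders moved? compare with the first pictures; ochre pixels near escapement
import pickle
o=pickle.load(open('o.pkl','rb'))
for n,now in (('scene',sc),('top',t)):
    d=np.abs(now[0].astype(int)-o[n][0]).max(2)
    for nm,P in dict(white=(.335,.282,.03),green=(.413,.292,.03),kid=(.311,-.309,.004),p1=(.522,.205,.03),p2=(.374,.08,.03),p3=(.33,.195,.03)).items():
        u,v=proj([P],*o[n][1:])[0].astype(int); q=d[max(v-20,0):v+20,max(u-20,0):u+20]; print(n,nm,u,v,(q>40).sum())
for nm,(fr,K,D,W) in (('scene',sc),):
    hsv=cv2.cvtColor(fr,cv2.COLOR_RGB2HSV); m=cv2.inRange(hsv,(8,120,40),(20,255,255)); m[:, :230]=0;m[:140]=0;m[300:]=0;m[:,350:]=0
    k,l,st,ce=cv2.connectedComponentsWithStats(m)
    for i in range(1,k):
        if st[i,4]>15: print('orange',st[i],ce[i].round(0),fr[l==i].mean(0).round(0))
# expected jar centre position in scene
def P(s_,y,h,cen=(.504,-.067),yaw=np.radians(4.1)):
    x=np.array([np.sin(yaw),-np.cos(yaw)]);yy=np.array([np.cos(yaw),np.sin(yaw)])
    return [*(np.array(cen)+(s_*np.cos(.21)+h*np.sin(.21))*x+y*yy),.085-s_*np.sin(.21)+h*np.cos(.21)]
for s_ in (.1,.115,.13,.145): print(s_,proj([P(s_,0,.025),P(s_,0,.062)],*sc[1:]).round(0).tolist())
E
```

```text
22.55 F [0.14 0.05 0.3 ] [0.44 0.13 0.31] push 0.1 tcp [5.040e-01 1.000e-04 2.263e-01] along -11.92
scene white 284 391 0
scene green 247 379 0
scene kid 401 205 97
scene p1 223 324 0
scene p2 312 306 0
scene p3 306 357 0
top white 186 300 0
top green 182 262 0
top kid 467 312 0
top p1 225 210 0
top p2 284 281 1423
top p3 228 302 43
orange [296 140  17   8  70] [305. 144.] [135.  53.   7.]
orange [252 156  37  12  76] [269. 161.] [80. 60. 26.]
orange [259 162   5   9  20] [260. 166.] [89. 67. 29.]
orange [281 169   5   8  17] [282. 172.] [109.  81.  33.]
orange [301 181  23  24 339] [311. 192.] [162. 104.  34.]
orange [ 252  196   90  104 1761] [291. 263.] [180. 144.  84.]
orange [324 198  12   9  51] [329. 203.] [188. 150.  88.]
orange [238 295  14   5  31] [244. 298.] [183. 144.  83.]
0.1 [[308.0, 192.0], [309.0, 179.0]]
0.115 [[310.0, 189.0], [311.0, 176.0]]
0.13 [[312.0, 186.0], [314.0, 173.0]]
0.145 [[314.0, 183.0], [316.0, 170.0]]
```

```bash
python3 - <<'E'
from h import *
a=cv2.imread('pics/s20.png')[:,:,::-1].astype(int)
for i in range(10): f=optics.grab_frame('scene')['frame']
print('jar region change',np.abs(a-f)[175:210,295:330].max(2).mean().round(2))
print(workorder.close_job())
E
```

```text
jar region change 4.5
the job is handed in; nothing more can be done
None
```

The ochre jar is pressed against the sprung stop with the catch up behind it, as far as the forces show. I have handed the job in at about 23 s of the 58 s allowed. I had used up my pictures by then, so I never saw the jar in its final position.

**What I did:** I stood the jar in the open upper part of the chute and let go; a picture showed it upright and centred. I then pushed it down from behind with the fingers 20 mm apart, about 10 mm above the running surface.

**Stop and catch:**
- **Pushing in:** the stop was felt at about 163.5 mm on the push axis. I pressed on to about 10 N, which I estimate pushed the stop in 4.5 mm.
- **Backing off:** at the same point (166.5 mm) the force was 0.6 N, against 6.7 N on the way in. That means the catch holds the jar, with the stop still in by about 2.5–3 mm.

**Last checks:**
- **Jar position:** the ochre colour in the scene camera is where a jar in the escapement should be.
- **Other objects:** the white and green jars look unchanged in both cameras. The kidney looks unchanged from above. In the scene view there was some change around the kidney, which I put down to the arm or its shadow.
- **Robot:** the arm was clear, with the tool force near zero.
- **Jar at rest:** over the last half second the image around the jar changed by 4.5 grey levels on average. I took this as picture noise but had no reference to compare it with.
- **Unexplained force:** near full push there were about 3 N of extra upward force on the tool, which went away on backing off.

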